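# Snap the bar muddler into the drying rail's free clip

### The job

Put the square wooden muddler away to dry. Draw it out of its slanted holder by the narrow waist at its end, which is all of it that can be got hold of, lay it flat on the worktop and let go, then take it again by its square shaft and press the waist gently straight down into the empty spring clip of the rail, knob towards the rail's back board, until it has snapped fully home and the shaft lies level on the front bar. Let go, and leave the two tools in the other clips, the glass cup and the spice jar as they are.

Things in the scene. Friction and masses are not known exactly. Their poses are not given: they have to be found in the camera images.
- muddler: loose light-wood bar muddler, 154 mm long, 90 g. Origin: on its axis, mid-waist; +x along the axis to the knob. Round waist: 14 mm diameter, x -17 to +17 mm. Knob: 20 mm diameter, x +17 to +27. Square shaft: 24 x 24 mm (faces square to y and z), x -127 to -17. Lying flat, its axis is 12 mm above the surface. It starts in the holder; only knob, waist and 10 mm of shaft stick out
- muddler_knob (a point): centre of the knob's end face, x = +27 mm of the muddler
- holder: fixed slanted holder: wooden base 135 (x) x 76 (y) x 10 mm, with a square steel sleeve (28 mm inside, 34 mm outside, 100 mm deep) rising at 35 degrees towards -x. Origin: centre of the underside. Mouth centre x = -37, z = 84 mm; bore axis outward (-0.819, 0, 0.574). The waist starts at x = -60, z = 98 mm. The muddler has 2 mm play a side and comes free after 100 mm along that axis
- rail: fixed drying rail: wooden base 140 (x, -65 to +75 mm) x 185 (y) x 12 mm, origin at its underside; +x points to the wooden back board (face at x = +66 mm, 110 mm high), y along the row of clips. Clip seats: x = +30 mm, 75 mm above the worktop. A steel rest bar along y at x = -55 mm, top 63 mm above the worktop, bears the shafts of clipped tools, which reach out over the front
- clip_a: empty steel spring clip (any of the three places, 60 mm apart, on the rail). Origin: foot of its post, on the 12 mm base plate; axes as the rail's. Two jaws, 16 mm long along x, inner faces at y = +-8.5 mm, hinged along x, spring shut with about 3 N. Their round lips leave a 9.4 mm gap 7 mm above the seat centre; flared guides above open to y = +-14 mm, 15 mm above it
- clip_a_seat (a point): seat centre of the empty clip, 63 mm above its foot, 75 mm above the worktop: the muddler's origin comes here, its +x along the clip's +x. The waist meets the lips when its centre is about 12 mm above the seat, snaps past them with 10 to 16 N, yields suddenly, then bottoms on the post. It cannot go home if it is 9 mm or more off along x
- clip_b_seat (a point): seat centre of the clip that holds the dipper (see the empty clip)
- clip_c_seat (a point): seat centre of the clip that holds the tamper (see the empty clip)
- dipper: loose light-wood honey dipper with a round 24 mm handle and a grooved end, 150 mm, in another clip: leave alone. Origin in the middle of its waist, +x to its knob
- tamper: loose light-wood tamper with a round 24 mm handle and a 38 mm disc at its end, 139 mm, in another clip: leave alone. Origin in the middle of its waist, +x to its knob
- clear_spot (a point): a point on the worktop (z = 0) in the clear between holder and rail, not a target: the muddler can be laid here along world y with room for the gripper; the front of the dish rack is 60 mm beyond it in x
- glass_cup: loose clear glass cup, 72 mm wide, 62 mm tall, standing right of the rail: leave alone. Origin: centre of its underside
- spice_jar: loose spice jar, 47 mm wide, 98 mm tall, standing behind the rail: leave alone. Origin: centre of its underside

How it is judged:
By the outcome, as a careful person would: the job done as asked, in the order asked, and still so for the second after the job is handed in, with the robot touching nothing.
It also fails if it takes over 61 s, if anything falls off the work surface, if the arm or the gripper's body presses on something with over 40 N, if the wrist force passes 120 N, or if a joint passes its speed limit or range.

### The arm

A 7-joint arm with a two-finger parallel gripper is mounted at the origin on a cart in front of the work surface, level with it; the furniture and walls round the work are solid. World frame = base frame: x ahead of the robot, y to its left, z up, the work surface at z = 0. Lengths are in m, angles in degrees, forces in N, time in s.
With the tool pointing down it reaches from about 0.425 to 0.875 m from the base axis. Payload 4.7 kg.
Tool frame: the origin (TCP) lies at the very end of the fingers, on their centre line; the grasp point (between the pads) lies env.hold_point_z behind it (env.hold_point_z is the distance from the TCP to the grasp point, in m); z points along the fingers, y is the line along which they close (so a half turn about z gives the same grasp; the last joint's range is limited). The gripper opens to 87 mm and grips with 3 to 60 N. Pads are 19 mm wide; open, the fingers measure 117 mm over their backs; the gripper's body (75 mm by 190 mm) begins 51 mm behind the grasp point.
Start: joints at [70.25, 18.392, -4.016, 83.108, 1.295, 78.541, -3.26], TCP at [0.228, -0.609, 0.223] pointing down, gripper open.
Joint ranges: [-163.93, 163.93], [-17.29, 119.83], [-79.2, 71.16], [3.27, 140.29], [-89.18, 269.18], [5.43, 117.66], [-154.24, 154.24]. Speed limits (degrees/s): [147.25, 147.25, 180, 180, 180, 180, 180].

### API

Orientations are given as [roll, pitch, yaw] about the fixed x, y, z axes, in that order (R = Rz(yaw) Ry(pitch) Rx(roll)).
In Python, from cell import env gives the robot as it stands.
- The arm moves only by the shell command python3 -m jog 'ROWS' [FORCE]. ROWS is JSON, a list of rows, each an object with "dp": the shift along the tool's x, y, z in cm, a list of three; "twist": the turn about the tool's z in degrees; "fingers": the opening, from 0 (shut) to 1 (fully open). A call has 1 to 8 rows; each row is the pose to reach, as a shift and turn from the pose commanded when the call began, along the tool's axes at that moment; what a row does not reach only later rows make up. A row lasts 1/8 s, in which the tool goes at most 62.5 mm and 10.7 degrees, less where a joint would pass 70% of its speed; a pose out of reach is approached as far as the arm can. A call with a gripper value outside its range is refused whole. The fingers move at their own pace and stop on an object; FORCE is the grip in N (left out, the last holds). Time passes only in rows, so rows that repeat a pose let the fingers close. It gives the time, the measured TCP pose, the force, the opening and the grip force at its end, in the units of the state.
- env.get_obs(): the state, without advancing time (a new reading comes with each control period).
- env.read_camera(name): name is "side" or "top"; returns a dict with "pixels" (480x640x3 uint8, blue, green, red), "depth" (480x640 float32, m along the optical axis (not along the pixel's ray), 0 where there is no reading), "fx", "fy", "cx", "cy" (pixels), "rvec" (rotation vector, rad) and "tvec" (3), from world to camera coordinates, as OpenCV has them. Camera axes: x right, y down, z forward; pixel columns grow to the right and rows downward; lengths in m; the calibration is good to about 2 mm. A picture is of the moment at which its call begins.
- env.sign_off(): hands the job in; it is judged then, once.
The state is a dict: "time_s": time; "qpos": joint angles; "joint_velocities": joint speeds; "effort": joint torques, N m; "tool_pos": TCP position; "tool_rot": TCP orientation; "force": force on the tool from outside, world axes, zero at the start; "wrist_torque": the same for the moment, N m; "grip_width": finger opening in m; "grasp_force": force on a finger pad.
Only numpy, scipy, OpenCV 4.12 (cv2) and the standard library are available. Lean on these libraries where they do the work, as an engineer would, in place of code of your own. Each camera call takes 0.05 s, during which the arm holds its last target. There are 200 camera calls.

## Working session

There is one attempt and no reset: what is moved stays moved. The work goes in short steps, Python scripts to look and compute and a shell command to move; the robot and the scene stay as the last step left them, time stands still between calls to the robot, and variables do not carry over. Pictures are saved under pics/ and viewed, at most 13 in all, crops included, and the job is handed in when it is done.

```bash
ls; mkdir -p pics; python3 - <<'E'
from cell import env
import cv2,numpy as np
print(env.hold_point_z); print(env.get_obs())
for n in("side","top"):
    c=env.read_camera(n); cv2.imwrite(f"pics/{n}0.png",c["pixels"]); np.savez(f"{n}0.npz",**c)
    R=cv2.Rodrigues(np.array(c["rvec"],float))[0]; print(n,c["fx"],c["cx"],c["cy"],-R.T@np.ravel(c["tvec"]),R[2])
E
```

```text
pics
0.0187
{'time_s': 0.0, 'qpos': array([70.25185064, 18.43914083, -4.01513323, 83.17493447,  1.29699409,
       78.5410356 , -3.25898109]), 'joint_velocities': array([ 0.0939614 , -0.00545644, -0.08984619, -0.01409624, -0.04640295,
        0.07685224,  0.01276231]), 'effort': array([ 3.54595513e-04, -4.91280949e+01, -4.03487189e-01, -3.12529707e+01,
       -6.38422254e-02,  4.38267749e-02,  1.71854363e-04]), 'tool_pos': array([ 0.22797104, -0.60811769,  0.22146027]), 'tool_rot': array([-1.79890242e+02,  7.85239028e-03,  2.05589463e+01]), 'force': array([0.65833948, 0.06018958, 0.14922041]), 'wrist_torque': array([-0.01559255,  0.00797456,  0.01140525]), 'grasp_force': 0.0, 'grip_width': 0.08689216475601187}
side 553.6212675271767 315.57958531175746 243.0364122683697 [ 0.62033609 -1.23349283  1.10340015] [-0.04384644  0.7266014  -0.68565873]
top 480.9556440682648 325.2794931735194 233.86346897721427 [ 0.34755279 -0.15915502  1.29894588] [ 0.19530122 -0.00707871 -0.98071776]
```

View pics/side0.png

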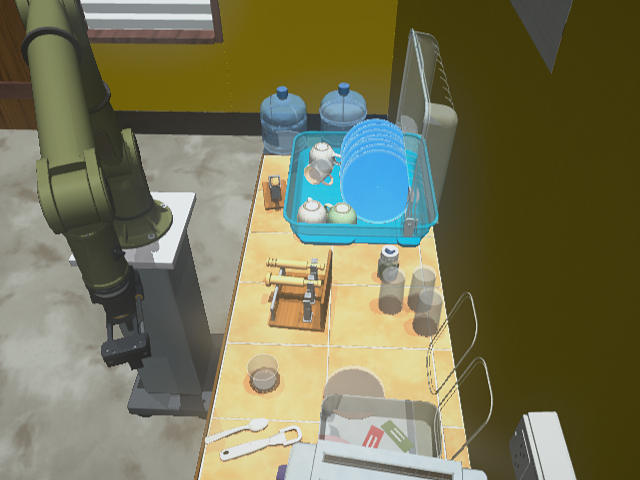

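View pics/top0.png

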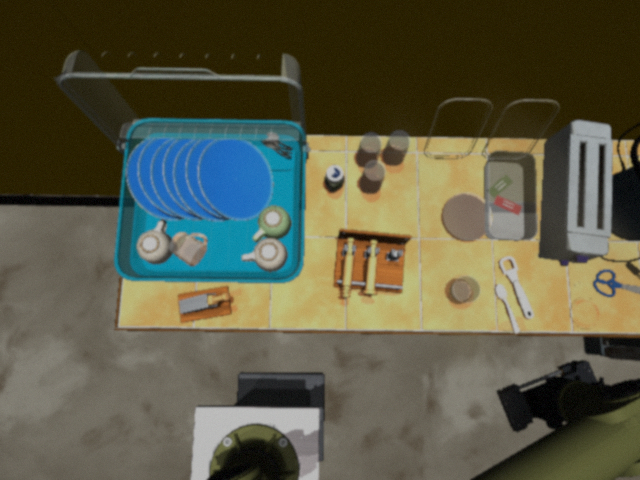

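The side view shows the holder at about (274,192) and the rail at about (300,295). In the top view the holder is at (205,302) with the knob pointing right, towards -y, and the rail is at (372,262). The empty clip is the rightmost one, near (394,255).

```bash
cat > h.py <<'E'
import numpy as np,cv2
from scipy.optimize import least_squares
def load(n,i=0): return dict(np.load(f"{n}{i}.npz"))
def proj(c,P): return cv2.projectPoints(np.atleast_2d(np.array(P,float)),np.array(c["rvec"],float),np.array(c["tvec"],float),np.array([[c["fx"],0,c["cx"]],[0,c["fy"],c["cy"]],[0,0,1]],float),None)[0][:,0]
def unproj(c,u,v,z=None,d=None):
    R=cv2.Rodrigues(np.array(c["rvec"],float))[0]; t=np.ravel(c["tvec"])
    r=R.T@np.array([(u-c["cx"])/c["fx"],(v-c["cy"])/c["fy"],1]); o=-R.T@t
    return o+r*((z-o[2])/r[2] if d is None else d)
def tri(ct,pt,cs,ps):
    f=lambda X:np.r_[proj(ct,X)[0]-pt,proj(cs,X)[0]-ps]
    s=least_squares(f,[.5,0,.05]); return s.x,np.abs(s.fun).max()
def crop(c,u,v,w,h,k): return cv2.resize(c["pixels"][v:v+h,u:u+w],None,fx=k,fy=k,interpolation=cv2.INTER_CUBIC)
E
python3 - <<'E'
from h import *
t,s=load("top"),load("side")
W=np.vstack([np.hstack([crop(t,172,270,80,60,5),crop(s,240,160,80,60,5)]),np.hstack([crop(t,330,225,80,75,4)[:, :],np.zeros((300,80,3),np.uint8),crop(s,255,240,100,75,4)])[:,:800]])
cv2.imwrite("pics/c0.png",W)
E
```

```text
(no output)
```

View pics/c0.png

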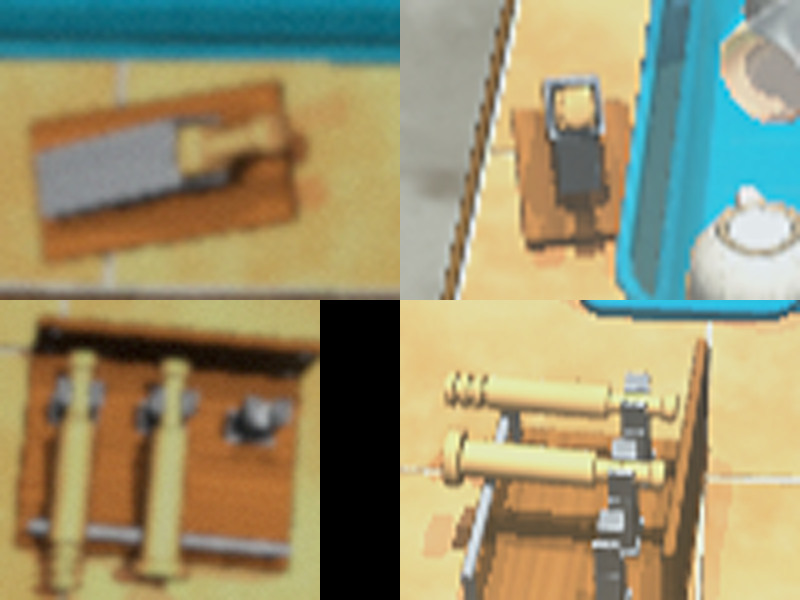

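Bottom-left crop: the rail's left tool is the dipper, the middle one the tamper, and the clip at the right (top-view pixel ~395,252) is empty. Top crops: the holder base corners are at about (178,295), (228,286), (231,314) and (181,322), with the knob near (229,297). I'll fit the poses from both views.

```bash
cat > fit.py <<'E'
from h import *
t,s=load("top"),load("side")
def Tr(p,P):
    c,S=np.cos(p[2]),np.sin(p[2]); P=np.atleast_2d(P)
    return np.c_[p[0]+c*P[:,0]-S*P[:,1],p[1]+S*P[:,0]+c*P[:,1],p[3]+P[:,2]]
def fit(p0,T,Sd,name):
    f=lambda p:np.r_[(proj(t,Tr(p,[a[:3] for a in T]))-[a[3:] for a in T]).ravel(),(proj(s,Tr(p,[a[:3] for a in Sd]))-[a[3:] for a in Sd]).ravel()]
    r=least_squares(f,p0,loss="soft_l1"); p=r.x; print(name,p[:2].round(4),"yaw",np.degrees(p[2]).round(2),"dz",p[3].round(4)); print(f(p).reshape(-1,2).round(1).tolist()); return p
H=fit([.45,.2,1.4,0],[(.0675,-.038,.01,178,294.6)][:0]+[(.0675,.038,.01,181,322.4),(.0675,-.038,.01,178,294.6),(-.0675,-.038,.01,228,286.4),(-.0675,.038,.01,231.4,313.6),(-.082,0,.1135,229,297)],[(-.082,0,.1135,274.8,181),(-.0675,.038,.01,265.4,209)],"holder") if 0 else None
best=None
for sg in(1,-1):
  H=fit([.45,.2,1.7,0],[(.0675,sg*.038,.01,178,294.6),(.0675,-sg*.038,.01,181,322.4),(-.0675,sg*.038,.01,228,286.4),(-.0675,-sg*.038,.01,231.4,313.6),(-.082,0,.1135,229,297)],[(-.082,0,.1135,274.8,181),(-.0675,-sg*.038,.01,265.4,209),(-.0675,sg*.038,.01,282.4,208)],f"holder{sg}")
  if sg<0: HH=H
R=fit([.5,0,0,0],[(-.055,.0925,.063,337,282),(-.055,-.0925,.063,402.5,287.5),(.057,.06,.075,351,238),(.057,0,.075,374.2,240.5),(.03,-.06,.085,395.5,252.5)],[(.057,.06,.075,324.5,266.5),(.057,0,.075,321,283),(.03,-.06,.085,307.7,295.5)],"rail")
np.savez("poses.npz",H=HH,R=R)
print("waist",Tr(HH,[-.06,0,.098]),"seat",Tr(R,[.03,-.06,.075]))
for c,n,w in((t,"t",(172,270,80,60)),(s,"s",(240,160,80,60)),(t,"rt",(325,222,90,75)),(s,"rs",(255,240,90,75))):
  print(n)
  # depth patches
  
print("depth knob top",unproj(t,226,297,d=t["depth"][297,226]),"side",unproj(s,275,181,d=s["depth"][181,275]))
print("tamper shaft top",unproj(t,370,262,d=t["depth"][262,370]),"table",unproj(t,390,315,d=t["depth"][315,390]),unproj(s,280,240,d=s["depth"][240,280]))
E
python3 fit.py
```

```text
holder1 [0.4281 0.1503] yaw 86.68 dz -0.0038
[[-0.4, 15.1], [0.4, -41.3], [0.4, 27.0], [0.2, -28.8], [-0.9, -0.2], [-0.2, 3.2], [24.2, -0.2], [-17.0, -0.7]]
holder-1 [0.4092 0.1486] yaw 100.03 dz -0.0023
[[-0.1, -0.4], [-0.1, 0.4], [0.4, -0.4], [0.5, 0.9], [-0.8, -0.3], [-0.2, 2.9], [-1.3, -0.1], [6.2, -1.3]]
rail [ 0.5187 -0.288 ] yaw -4.69 dz 0.0033
[[-3.3, -1.5], [3.1, -0.1], [-0.7, 0.1], [-0.7, -0.2], [1.0, -0.3], [-0.6, -0.5], [-0.0, 0.0], [-0.8, 1.9]]
waist [[0.41968258 0.0895079  0.09569908]] seat [[ 0.54373195 -0.35024211  0.07825361]]
t
s
rt
rs
depth knob top [0.42211918 0.07153603 0.12002637] side [0.42569052 0.0651751  0.12387982]
tamper shaft top [ 0.51757869 -0.28245462  0.08812026] table [ 0.38837729 -0.34493592 -0.00538473] [ 0.44470072 -0.05273386 -0.00220116]
```

```bash
cat >> h.py <<'E'
def cloud(c):
    v,u=np.mgrid[0:480,0:640]; d=c["depth"]; R=cv2.Rodrigues(np.array(c["rvec"],float))[0]
    P=np.stack([(u-c["cx"])/c["fx"]*d,(v-c["cy"])/c["fy"]*d,d],-1)-np.ravel(c["tvec"]); P=P@R; P[d<=0]=np.nan; return P
E
python3 - <<'E'
from h import *
T=cloud(load("top")); S=cloud(load("side"))
Q=np.vstack([T.reshape(-1,3),S.reshape(-1,3)]); Q=Q[np.isfinite(Q).all(1)]
print("max z(mm) grid rows x .36.. step .02; cols y .30..-.5 step -.04")
for x in np.arange(.34,.72,.02):
    print("%.2f"%x,*["%4d"%(1e3*np.max(Q[(abs(Q[:,0]-x)<.01)&(abs(Q[:,1]-y)<.02),2],initial=-.1)) for y in np.arange(.30,-.53,-.04)])
# waist/knob points above z=.08 in holder area
for n,P in(("T",T),("S",S)):
    q=P.reshape(-1,3); m=(abs(q[:,0]-.42)<.04)&(q[:,1]<.105)&(q[:,1]>.05)&(q[:,2]>.085); q=q[m]
    print(n,len(q),q.mean(0),q.min(0),q.max(0))
    # rail tools
    q=P.reshape(-1,3)
    for y0 in(-.228,-.288,-.350):
        m=(abs(q[:,1]-y0)<.022)&(q[:,0]>.50)&(q[:,0]<.585)&(q[:,2]>.07)&(q[:,2]<.1); k=q[m]; print(y0,m.sum(),k.mean(0).round(4),k.min(0).round(3),k.max(0).round(3))
E
```

```text
max z(mm) grid rows x .36.. step .02; cols y .30..-.5 step -.04
0.34    4    5   10    4    5    7    5    5    6    5    5    6    7    5    6    5    4    4    6    4    5
0.36    7    6   14   14    8    6    7    6    7    5    6    6    5    7    6    4    9    5    5    7    4
0.38    5    8   42   57   19   13    9    5    6    5    6    6    8    4    3    5    5    5    7    5    4
0.40    6    5   44   74  101   98   14    4    6    7    6    6    6    5    5    5    5    5    6    6    8
0.42    5    5   48   75  101  118  125    6    6    6    8    6    4   81    5    6    7    5    4    5   65
0.44    4    5   13   15   96  114  119    6    5    7    6    6    5   91   96   96   12   14    5    5   65
0.46  118  121  118  120  117  119  120  120  119  120  117    6   63   90   88   90   67   67    7    6   65
0.48  116  103  101   99   97   97  102  101   97  114  120    5   65   91   88   90   17   19    5    5   64
0.50   82   56   58  103   55   58   57   76  105   97  118    5   14   91   89   91   19   17    5    6    5
0.52  103  109   96  115  115   53   84  104  
[... 1065 characters left out ...]
314497 0.08368943 0.10924018] [0.40901249 0.06597607 0.0861873 ] [0.43485126 0.10473607 0.12595503]
-0.228 268 [ 0.5393 -0.23    0.0826] [ 0.5   -0.244  0.072] [ 0.582 -0.217  0.093]
-0.288 266 [ 0.5369 -0.2899  0.0826] [ 0.5  -0.31  0.07] [ 0.585 -0.276  0.093]
-0.35 87 [ 0.5623 -0.351   0.0851] [ 0.536 -0.371  0.071] [ 0.584 -0.328  0.1  ]
S 42 [0.42842648 0.07337454 0.11324464] [0.40798333 0.05614795 0.08534421] [0.45999542 0.10007243 0.12519067]
-0.228 269 [ 0.5394 -0.235   0.0818] [ 0.5   -0.248  0.07 ] [ 0.581 -0.217  0.094]
-0.288 275 [ 0.5369 -0.2945  0.0819] [ 0.5   -0.308  0.07 ] [ 0.576 -0.274  0.093]
-0.35 87 [ 0.5436 -0.3513  0.0815] [ 0.535 -0.367  0.07 ] [ 0.551 -0.338  0.094]
```

```bash
python3 - <<'E'
from h import *
from scipy.spatial.transform import Rotation as Ro
o=np.array([.22797,-.60812,.22146]); R=Ro.from_euler("xyz",[-179.89,.008,20.56],degrees=True).as_matrix()
for n in("top","side"):
    q=(cloud(load(n)).reshape(-1,3)-o)@R; q=q[np.isfinite(q).all(1)]
    for z in np.arange(-.30,.01,.02):
        k=q[(abs(q[:,2]-z)<.01)&(abs(q[:,0])<.2)&(abs(q[:,1])<.2)]
        if len(k): print(n,"z%.2f"%z,len(k),"x",np.percentile(k[:,0],[2,98]).round(3),"y",np.percentile(k[:,1],[2,98]).round(3))
t,s=load("top"),load("side")
W=np.hstack([crop(t,480,340,130,120,3),crop(s,70,270,130,120,3)]); cv2.imwrite("pics/g.png",W)
# table edge
Q=cloud(t).reshape(-1,3); 
for y in(.05,-.05,-.15,-.3): 
    k=Q[(abs(Q[:,1]-y)<.01)&(abs(Q[:,2])<.02)]; print(y,"edge x",k[:,0].min().round(3))
k=Q[(Q[:,2]>.1)&(Q[:,2]<.13)&(Q[:,0]>.4)&(Q[:,1]>-.2)&(Q[:,1]<.0)]; print("rack front",np.percentile(k[:,0],[0,1,3]),"right",np.percentile(k[:,1],[0,1,3]))
E
```

```text
top z-0.30 81 x [0.03  0.038] y [-0.023  0.008]
top z-0.28 198 x [0.021 0.04 ] y [-0.03   0.025]
top z-0.26 244 x [0.001 0.042] y [-0.036  0.025]
top z-0.24 227 x [-0.005  0.038] y [-0.036  0.009]
top z-0.22 304 x [-0.013  0.039] y [-0.038  0.018]
top z-0.20 162 x [-0.018  0.039] y [-0.038  0.006]
top z-0.18 406 x [-0.031  0.039] y [-0.05   0.011]
top z-0.16 522 x [-0.033  0.039] y [-0.051  0.004]
top z-0.14 99 x [-0.019  0.024] y [-0.051 -0.045]
top z-0.12 1121 x [-0.032  0.037] y [-0.094  0.092]
top z-0.10 644 x [-0.034  0.039] y [-0.095  0.091]
top z-0.08 322 x [0.002 0.04 ] y [-0.087  0.08 ]
top z-0.06 5 x [-0.017  0.034] y [-0.086 -0.08 ]
top z-0.04 11 x [0.011 0.013] y [0.044 0.056]
top z-0.02 10 x [0.007 0.012] y [0.042 0.051]
top z0.00 5 x [0.004 0.007] y [0.043 0.044]
side z-0.30 483 x [-0.032  0.035] y [0.005 0.037]
side z-0.28 511 x [-0.031  0.038] y [0.004 0.036]
side z-0.26 398 x [-0.031  0.037] y [0.014 0.037]
side z-0.24 424 x [-0.031  0.035] y [0.007 0.037]
side z-0.22 451 x [-0.033  0.037] y [-0.     0.038]
side z-0.20 278 x [-0.033  0.037] y [0.004 0.038]
side z-0.18 505 x [-0.034  0.037] y [-0.034  0.037]
side z-0.16 89 x [-0.036  0.037] y [-0.044  0.02 ]
side z-0.14 243 x [-0.021  0.026] y [-0.002  0.018]
side z-0.12 1176 x [-0.034  0.035] y [-0.077  0.095]
side z-0.10 523 x [-0.034  0.037] y [-0.076  0.095]
side z-0.08 490 x [-0.034  0.038] y [-0.061  0.088]
side z-0.06 4 x [-0.018  0.028] y [0.083 0.085]
side z-0.04 6 x [-0.006  0.007] y [-0.032  0.057]
side z-0.02 109 x [-0.011  0.011] y [-0.047  0.055]
side z0.00 59 x [-0.01   0.011] y [-0.05   0.054]
0.05 edge x 0.051
-0.05 edge x 0.047
-0.15 edge x -0.02
-0.3 edge x 0.34
rack front [0.46037715 0.46129558 0.46533674] right [-0.19985432 -0.19292109 -0.17613743]
```

View pics/g.png

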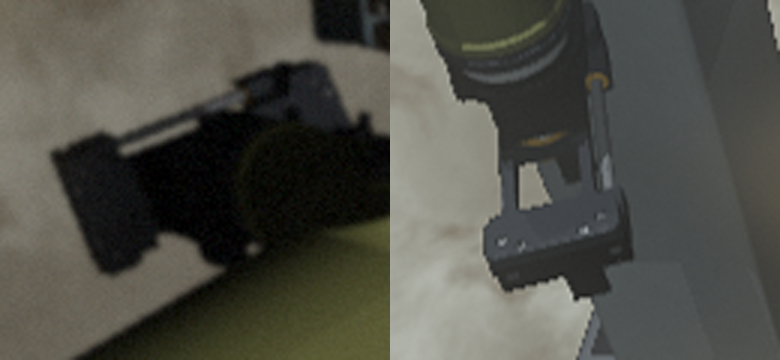

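The gripper body is 190 mm wide along the closing axis and starts about 70 mm above the TCP. That means it must stay clear of the 120 mm high rack, whose front is near x=0.46, when the muddler is laid down. I'll write a helper that turns a target pose into tool-axis shifts.

```bash
cat > d.py <<'E'
# python3 d.py x y z yaw : shift/twist from present measured pose to the target (tool axes, cm)
import sys,numpy as np
from cell import env
from scipy.spatial.transform import Rotation as Ro
o=env.get_obs(); R=Ro.from_euler("xyz",o["tool_rot"],degrees=True).as_matrix()
x,y,z,yaw=map(float,sys.argv[1:5]); print("dp",(R.T@(np.array([x,y,z])-o["tool_pos"])*100).round(2),"twist",round((o["tool_rot"][2]-yaw+180)%360-180,1),"t",o["time_s"])
E
python3 d.py .46 -.25 .23 60; python3 - <<'E'
from h import *
for n in("top","side"):
    Q=cloud(load(n)).reshape(-1,3)
    for y in(.05,.0,-.04,-.08,-.1,-.11,-.12,-.13,-.15):
        k=Q[(abs(Q[:,1]-y)<.008)&(Q[:,2]>.07)&(Q[:,2]<.13)&(Q[:,0]>.4)&(Q[:,0]<.6)]; e=Q[(abs(Q[:,1]-y)<.008)&(abs(Q[:,2])<.015)&(Q[:,0]>.25)]
        print(n,y,"rack",np.sort(k[:,0])[:3].round(3),"edge",np.sort(e[:,0])[:4].round(3))
    k=Q[(Q[:,1]<-.17)&(Q[:,1]>-.27)&(Q[:,2]>.06)&(Q[:,0]<.46)]; print("dipper tail x",k[:,0].min(),"y",np.percentile(k[:,1],[1,50,99]).round(3),"z",k[:,2].max())
E
```

```text
dp [ 34.3  -25.39  -0.8 ] twist -39.4 t 0.1
top 0.05 rack [0.46  0.46  0.462] edge [0.341 0.341 0.341 0.341]
top 0.0 rack [0.46 0.46 0.46] edge [0.342 0.342 0.342 0.342]
top -0.04 rack [0.461 0.461 0.461] edge [0.342 0.342 0.342 0.342]
top -0.08 rack [0.464 0.464 0.464] edge [0.34 0.34 0.34 0.34]
top -0.1 rack [0.472 0.474 0.474] edge [0.34 0.34 0.34 0.34]
top -0.11 rack [0.482 0.484 0.487] edge [0.34  0.341 0.341 0.341]
top -0.12 rack [0.505 0.506 0.509] edge [0.341 0.341 0.341 0.341]
top -0.13 rack [] edge [0.341 0.341 0.341 0.341]
top -0.15 rack [] edge [0.341 0.341 0.341 0.341]
dipper tail x 0.4311942720056069 y [-0.27  -0.224 -0.21 ] z 0.089159302549763
side 0.05 rack [0.458 0.459 0.462] edge [0.338 0.339 0.341 0.342]
side 0.0 rack [0.458 0.46  0.461] edge [0.338 0.34  0.34  0.34 ]
side -0.04 rack [0.458 0.459 0.461] edge [0.34  0.34  0.342 0.342]
side -0.08 rack [0.461 0.462 0.462] edge [0.337 0.338 0.339 0.339]
side -0.1 rack [0.469 0.472 0.472] edge [0.339 0.339 0.341 0.342]
side -0.11 rack [0.481 0.481 0.481] edge [0.338 0.339 0.339 0.341]
side -0.12 rack [0.49  0.492 0.495] edge [0.339 0.339 0.34  0.34 ]
side -0.13 rack [] edge [0.338 0.338 0.339 0.34 ]
side -0.15 rack [] edge [0.339 0.339 0.342 0.342]
dipper tail x -0.006857106679130369 y [-0.269 -0.219 -0.171] z 0.7316826464307712
```

```bash
python3 -m jog '[{"dp":[34,-25,-1],"twist":-10},{"dp":[34,-25,-1],"twist":-20},{"dp":[34,-25,-1],"twist":-30},{"dp":[34,-25,-1],"twist":-39},{"dp":[34,-25,-1],"twist":-39},{"dp":[34,-25,-1],"twist":-39},{"dp":[34,-25,-1],"twist":-39},{"dp":[34,-25,-1],"twist":-39}]' ; python3 d.py .42 .0895 .2 100
```

```text
dp [ 42.48 -58.58   2.25] twist -79.4 t 0.1validation failed for argument at $[0]...
```

```bash
python3 -m jog '[{"dp":[34,-25,-1],"twist":-10,"fingers":1},{"dp":[34,-25,-1],"twist":-20,"fingers":1},{"dp":[34,-25,-1],"twist":-30,"fingers":1},{"dp":[34,-25,-1],"twist":-39,"fingers":1},{"dp":[34,-25,-1],"twist":-39,"fingers":1},{"dp":[34,-25,-1],"twist":-39,"fingers":1},{"dp":[34,-25,-1],"twist":-39,"fingers":1},{"dp":[34,-25,-1],"twist":-39,"fingers":1}]' ; python3 d.py .42 .0895 .2 100
```

```text
time_s: 1.1
tool_pos: [0.4611, -0.2504, 0.2326]
tool_rot: [180.0, -0.1, 60.0]
force: [-0.8, -0.7, -0.2]
grip_width: 0.0873
grasp_force: 0.0
dp [ 27.39 -20.53   3.3 ] twist -40.0 t 1.1
```

```bash
python3 -m jog '[{"dp":[27.4,-20.6,3.3],"twist":-10,"fingers":0.35},{"dp":[27.4,-20.6,3.3],"twist":-20,"fingers":0.35},{"dp":[27.4,-20.6,3.3],"twist":-30,"fingers":0.35},{"dp":[27.4,-20.6,3.3],"twist":-40,"fingers":0.35},{"dp":[27.4,-20.6,3.3],"twist":-40,"fingers":0.35},{"dp":[27.4,-20.6,3.3],"twist":-40,"fingers":0.35},{"dp":[27.4,-20.6,3.3],"twist":-40,"fingers":0.35}]' ; python3 d.py .4205 .088 .13 100; python3 - <<'E'
from cell import env
from h import *
for n in("side","top"):
    c=env.read_camera(n); np.savez(f"{n}1.npz",**c)
s,t=load("side",1),load("top",1)
cv2.imwrite("pics/a1.png",np.hstack([crop(s,230,90,100,130,4),crop(t,150,250,100,130,4)]))
E
```

```text
time_s: 1.98
tool_pos: [0.4194, 0.0868, 0.1994]
tool_rot: [-180.0, 0.0, 99.8]
force: [0.2, -0.9, 0.5]
grip_width: 0.0325
grasp_force: 0.0
dp [0.1  0.13 6.94] twist -0.2 t 1.975
```

View pics/a1.png

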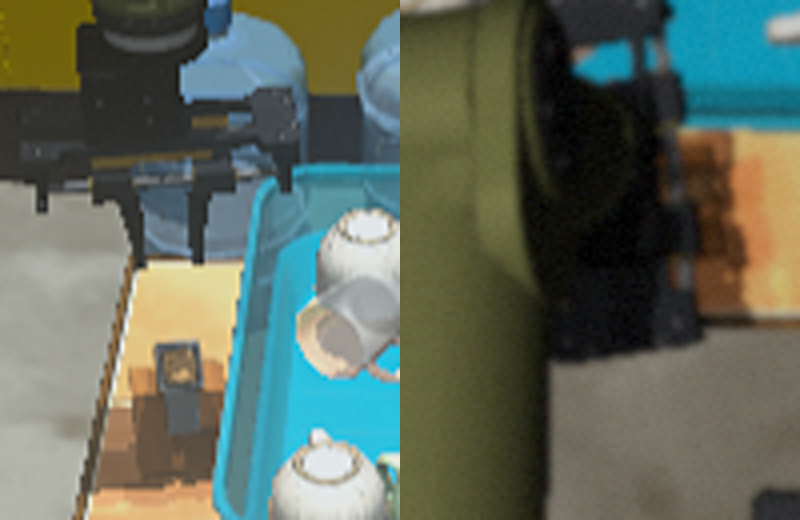

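Side view: the finger tips are at about (264.8,155.5) and (279.3,155.5), centre 272. The knob is centred near (274.5,181). I'll compare both with their projections.

```bash
python3 - <<'E'
from h import *
s=load("side",1); P=np.load("poses.npz")
print("tcp proj",proj(s,[.4194,.0868,.1994]))
H=P["H"];c,S=np.cos(H[2]),np.sin(H[2])
for x,z in((-.082,.1135),(-.037,.084)): print(proj(s,[H[0]+c*x,H[1]+S*x,z]))
S1=cloud(s)
print([S1[v,u].round(4).tolist() for v,u in((181,273),(181,275),(181,277),(177,275))])
E
```

```text
tcp proj [[271.9564665  155.21698828]]
[[274.5761134  183.27034008]]
[[274.11903675 182.15466046]]
[[0.4189, 0.0712, 0.1192], [0.4248, 0.0709, 0.1196], [0.43, 0.0762, 0.1157], [0.4065, 0.1995, 0.0385]]
```

The horizontal position agrees to within 1 px, so I'm descending and gripping.

```bash
python3 -m jog '[{"dp":[0.1,0.1,4],"twist":0,"fingers":0.35},{"dp":[0.1,0.1,8],"twist":0,"fingers":0.35},{"dp":[0.1,0.1,10.5],"twist":0,"fingers":0.35},{"dp":[0.1,0.1,11.2],"twist":0,"fingers":0.35},{"dp":[0.1,0.1,11.2],"twist":0,"fingers":0.35},{"dp":[0.1,0.1,11.2],"twist":0,"fingers":0.0},{"dp":[0.1,0.1,11.2],"twist":0,"fingers":0.0},{"dp":[0.1,0.1,11.2],"twist":0,"fingers":0.0}]' 25
```

```text
time_s: 3.08
tool_pos: [0.4211, 0.0866, 0.088]
tool_rot: [180.0, 0.0, 99.6]
force: [-0.1, 0.6, -1.5]
grip_width: 0.013
grasp_force: 28.8
```

```bash
python3 -m jog '[{"dp":[-0.41,0,-0.29],"twist":0,"fingers":0},{"dp":[-0.82,0,-0.57],"twist":0,"fingers":0},{"dp":[-1.64,0,-1.15],"twist":0,"fingers":0},{"dp":[-2.46,0,-1.72],"twist":0,"fingers":0},{"dp":[-2.46,0,-1.72],"twist":0,"fingers":0}]'
```

```text
time_s: 3.7
tool_pos: [0.4255, 0.0614, 0.1053]
tool_rot: [179.9, 0.0, 99.5]
force: [-0.3, 0.6, -0.5]
grip_width: 0.0131
grasp_force: 28.8
```

```bash
python3 -m jog '[{"dp":[-1,0,-0.7],"twist":0,"fingers":0},{"dp":[-2,0,-1.4],"twist":0,"fingers":0},{"dp":[-3,0,-2.1],"twist":0,"fingers":0},{"dp":[-4,0,-2.8],"twist":0,"fingers":0},{"dp":[-5,0,-3.5],"twist":0,"fingers":0},{"dp":[-6,0,-4.2],"twist":0,"fingers":0},{"dp":[-7,0,-4.9],"twist":0,"fingers":0},{"dp":[-7,0,-4.9],"twist":0,"fingers":0}]'; python3 d.py .362 -.13 .155 90; python3 - <<'E'
from cell import env
from h import *
c=env.read_camera("side"); np.savez("side2.npz",**c)
cv2.imwrite("pics/a2.png",crop(c,200,90,140,140,4))
E
```

```text
time_s: 4.7
tool_pos: [0.437, -0.0076, 0.1543]
tool_rot: [179.9, 0.0, 99.5]
force: [0.0, 0.8, -0.1]
grip_width: 0.0133
grasp_force: 28.8
dp [-10.84  -9.42  -0.08] twist 9.5 t 4.7
```

View pics/a2.png

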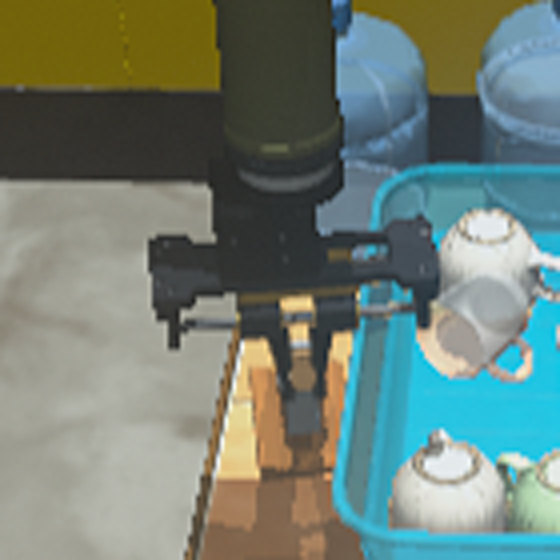

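The muddler has come free of the holder and is between the fingers, with its knob near crop (300,370). I'll carry it to the lay-down place next.

```bash
python3 -m jog '[{"dp":[-4,-1,0],"twist":0,"fingers":0},{"dp":[-8,-4.5,0],"twist":4,"fingers":0},{"dp":[-11,-7,0],"twist":9.5,"fingers":0},{"dp":[-12.8,-9.7,2],"twist":9.5,"fingers":0},{"dp":[-12.8,-9.7,4],"twist":9.5,"fingers":0},{"dp":[-12.8,-9.7,5.5],"twist":9.5,"fingers":0},{"dp":[-12.8,-9.7,5.5],"twist":9.5,"fingers":0}]'; python3 - <<'E'
from cell import env
from h import *
c=env.read_camera("side"); np.savez("side3.npz",**c); t=env.read_camera("top"); np.savez("top3.npz",**t)
cv2.imwrite("pics/a3.png",np.hstack([crop(c,180,150,100,130,4),crop(t,230,240,100,130,4)]))
E
```

```text
time_s: 5.62
tool_pos: [0.3616, -0.148, 0.0977]
tool_rot: [-179.9, -0.1, 90.1]
force: [-0.4, 0.2, -0.1]
grip_width: 0.0131
grasp_force: 28.8
```

View pics/a3.png

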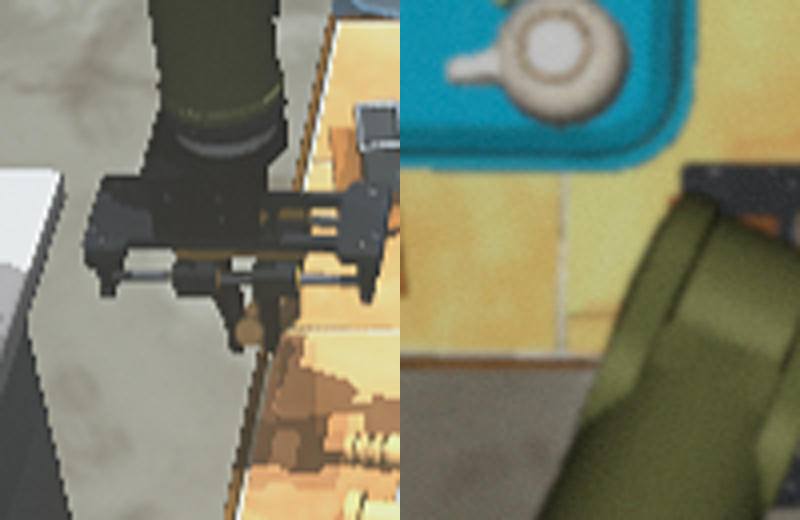

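The knob sits between the fingers at crop (248,330), and the arm hides the rest. I'm lowering with a light grip so the tail touches down and the muddler pivots flat.

```bash
python3 -m jog '[{"dp":[0,0,1],"twist":0,"fingers":0},{"dp":[0,0,2],"twist":0,"fingers":0},{"dp":[0,0,2.8],"twist":0,"fingers":0},{"dp":[0,0,3.6],"twist":0,"fingers":0},{"dp":[0,0,4.4],"twist":0,"fingers":0},{"dp":[0,0,5.2],"twist":0,"fingers":0},{"dp":[0,0,6],"twist":0,"fingers":0}]' 5; python3 -m jog '[{"dp":[0,0,0.8],"twist":0,"fingers":0},{"dp":[0,0,1.6],"twist":0,"fingers":0},{"dp":[0,0,2.4],"twist":0,"fingers":0},{"dp":[0,0,2.7],"twist":0,"fingers":0},{"dp":[0,0,2.7],"twist":0,"fingers":0}]'
```

```text
time_s: 6.6
tool_pos: [0.362, -0.1489, 0.0381]
tool_rot: [-180.0, -0.0, 90.1]
force: [0.6, -1.2, -0.5]
grip_width: 0.0138
grasp_force: 5.0
time_s: 7.22
tool_pos: [0.362, -0.1487, 0.0115]
tool_rot: [-180.0, -0.0, 90.1]
force: [0.3, 0.7, 0.1]
grip_width: 0.0134
grasp_force: 5.0
```

```bash
python3 -m jog '[{"dp":[0,0,0.25],"twist":0,"fingers":0},{"dp":[0,0,0.5],"twist":0,"fingers":0},{"dp":[0,0,0.75],"twist":0,"fingers":0},{"dp":[0,0,0.75],"twist":0,"fingers":0}]'; python3 -m jog '[{"dp":[0,0,0],"twist":0,"fingers":0.2},{"dp":[0,0,0],"twist":0,"fingers":0.35},{"dp":[0,0,0],"twist":0,"fingers":0.45},{"dp":[0,0,0],"twist":0,"fingers":0.45},{"dp":[0,0,-2],"twist":0,"fingers":0.45},{"dp":[0,0,-5],"twist":0,"fingers":0.45},{"dp":[0,0,-11],"twist":0,"fingers":0.45},{"dp":[0,0,-17],"twist":0,"fingers":0.45}]'
```

```text
time_s: 7.72
tool_pos: [0.362, -0.149, 0.0041]
tool_rot: [-180.0, -0.0, 90.1]
force: [0.6, -1.1, -0.2]
grip_width: 0.0138
grasp_force: 5.0
time_s: 8.72
tool_pos: [0.3617, -0.1487, 0.1758]
tool_rot: [-180.0, -0.0, 90.1]
force: [1.5, -0.8, 0.1]
grip_width: 0.0393
grasp_force: 0.0
```

```bash
python3 -m jog '[{"dp":[-5,-4,-4],"twist":0,"fingers":0.45},{"dp":[-10,-8,-4],"twist":0,"fingers":0.45},{"dp":[-18,-8,-4],"twist":0,"fingers":0.45},{"dp":[-18,-8,-4],"twist":0,"fingers":0.45}]';python3 - <<'E'
from cell import env
from h import *
c=env.read_camera("side"); np.savez("side4.npz",**c); t=env.read_camera("top"); np.savez("top4.npz",**t)
cv2.imwrite("pics/a4.png",np.hstack([crop(c,215,170,80,100,5),crop(t,240,260,80,100,5)]))
E
```

```text
time_s: 9.22
tool_pos: [0.2809, -0.3321, 0.2145]
tool_rot: [180.0, 0.1, 89.8]
force: [0.3, 1.0, 1.1]
grip_width: 0.0393
grasp_force: 0.0
```

View pics/a4.png

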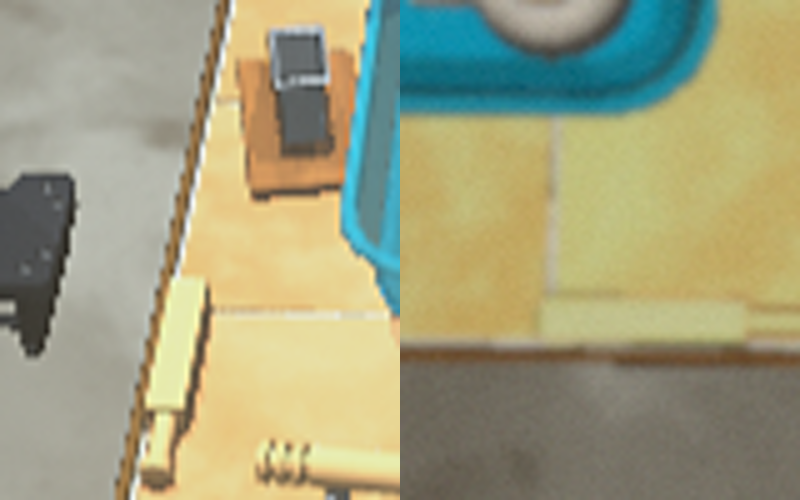

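The muddler lies flat near the front edge. In the top view the shaft runs from u≈268 to 309 at v≈324.5. In the side view the tail is at about (252.8,225.8) and the shaft/waist step at about (248,251.6).

```bash
python3 - <<'E'
from h import *
t,s=load("top",4),load("side",4)
for n,pt,ps in(("tail",(268,324.2),(252.8,225.8)),("step",(309,324.7),(248,251.6))):
    print(n,unproj(t,*pt,z=.024).round(4),unproj(s,*ps,z=.024).round(4),tri(t,pt,s,ps))
for c in(t,s):
    q=cloud(c).reshape(-1,3); k=q[(q[:,2]>.017)&(q[:,2]<.035)&(q[:,0]>.335)&(q[:,0]<.40)&(q[:,1]<.0)&(q[:,1]>-.22)]
    print(len(k),k.min(0).round(4),k.max(0).round(4))
    for a in np.arange(-.13,-.01,.02):
        m=k[abs(k[:,1]-a)<.01]; print(round(a,3),np.percentile(m[:,0],[5,50,95]).round(4),np.median(m[:,2]).round(4)) if len(m) else 0
E
```

```text
tail [ 0.3594 -0.0225  0.024 ] [ 0.3628 -0.0225  0.024 ] (array([ 0.36081766, -0.02206672,  0.0231845 ]), np.float64(0.6177335935626047))
step [ 0.3596 -0.1292  0.024 ] [ 0.3637 -0.1316  0.024 ] (array([ 0.36114892, -0.12874913,  0.02077551]), np.float64(0.6470485472225391))
420 [ 0.3523 -0.1736  0.0171] [ 0.3742 -0.0219  0.0307]
-0.13 [0.3537 0.364  0.3742] 0.0225
-0.11 [0.3535 0.3637 0.374 ] 0.0229
-0.09 [0.3532 0.3634 0.3737] 0.0229
-0.07 [0.353  0.3632 0.3735] 0.0237
-0.05 [0.3527 0.3628 0.3731] 0.0235
-0.03 [0.3524 0.3626 0.3729] 0.0232
278 [ 0.3484 -0.1797  0.0171] [ 0.3741 -0.0186  0.0321]
-0.13 [0.3519 0.363  0.3732] 0.0224
-0.11 [0.3517 0.3618 0.3724] 0.025
-0.09 [0.3505 0.3629 0.3729] 0.024
-0.07 [0.3507 0.3626 0.3722] 0.0245
-0.05 [0.3512 0.3631 0.3732] 0.0243
-0.03 [0.3507 0.3621 0.3722] 0.0232
```

```bash
python3 d.py .3627 -.1195 .16 90.7
```

```text
dp [21.26  8.08  5.4 ] twist -0.9 t 9.325
```

```bash
python3 -m jog '[{"dp":[8,6,1],"twist":-0.9,"fingers":0.45},{"dp":[14,8.1,3],"twist":-0.9,"fingers":0.45},{"dp":[21.3,8.1,5],"twist":-0.9,"fingers":0.45},{"dp":[21.3,8.1,7],"twist":-0.9,"fingers":0.45},{"dp":[21.3,8.1,11],"twist":-0.9,"fingers":0.45},{"dp":[21.3,8.1,11],"twist":-0.9,"fingers":0.45}]'; python3 d.py .3627 -.1195 .004 90.7
```

```text
time_s: 10.07
tool_pos: [0.3605, -0.1141, 0.1021]
tool_rot: [-179.7, -0.1, 91.1]
force: [-0.4, 0.4, 0.9]
grip_width: 0.0391
grasp_force: 0.0
dp [-0.57  0.27  9.81] twist 0.4 t 10.075
```

```bash
python3 -m jog '[{"dp":[0,0,0],"twist":0,"fingers":0.45},{"dp":[0,0,1],"twist":0,"fingers":0.45}]'; python3 d.py .3627 -.1195 .004 90.7
```

```text
time_s: 10.32
tool_pos: [0.3649, -0.1171, 0.096]
tool_rot: [179.8, 0.1, 90.9]
force: [-0.0, -0.2, 0.0]
grip_width: 0.0392
grasp_force: 0.0
dp [-0.21 -0.26  9.2 ] twist 0.2 t 10.325
```

```bash
python3 -m jog '[{"dp":[-0.1,-0.15,2],"twist":0.2,"fingers":0.45},{"dp":[-0.1,-0.15,4],"twist":0.2,"fingers":0.45},{"dp":[-0.1,-0.15,6],"twist":0.2,"fingers":0.45},{"dp":[-0.1,-0.15,6],"twist":0.2,"fingers":0.45},{"dp":[-0.1,-0.15,6],"twist":0.2,"fingers":0.45}]'; python3 d.py .3627 -.1195 .004 90.7
```

```text
time_s: 10.95
tool_pos: [0.3623, -0.1175, 0.035]
tool_rot: [179.9, 0.0, 90.7]
force: [0.0, 0.0, 0.3]
grip_width: 0.0391
grasp_force: 0.0
dp [-0.2   0.03  3.1 ] twist 0.0 t 10.95
```

```bash
python3 -m jog '[{"dp":[-0.2,0,1],"twist":0,"fingers":0.45},{"dp":[-0.2,0,2],"twist":0,"fingers":0.45},{"dp":[-0.2,0,3],"twist":0,"fingers":0.45},{"dp":[-0.2,0,3],"twist":0,"fingers":0.45},{"dp":[-0.2,0,3],"twist":0,"fingers":0},{"dp":[-0.2,0,3],"twist":0,"fingers":0},{"dp":[-0.2,0,3],"twist":0,"fingers":0}]' 55; python3 -m jog '[{"dp":[0,0,-1.5],"twist":0,"fingers":0},{"dp":[0,0,-4],"twist":0,"fingers":0},{"dp":[0,0,-8],"twist":0,"fingers":0},{"dp":[0,0,-14],"twist":0,"fingers":0},{"dp":[0,0,-18],"twist":0,"fingers":0},{"dp":[0,0,-18],"twist":0,"fingers":0}]'
```

```text
time_s: 11.82
tool_pos: [0.362, -0.1192, 0.0045]
tool_rot: [180.0, 0.0, 90.8]
force: [0.7, -0.4, 0.7]
grip_width: 0.0235
grasp_force: 54.9
time_s: 12.58
tool_pos: [0.3638, -0.1199, 0.1874]
tool_rot: [179.7, 0.2, 90.8]
force: [-0.5, -0.3, -1.9]
grip_width: 0.0235
grasp_force: 54.9
```

```bash
python3 - <<'E'
from h import *
for n in("top","side"):
    q=cloud(load(n)).reshape(-1,3); q=q[np.isfinite(q).all(1)]
    for y0 in(-.228,-.288):
        m=(abs(q[:,1]-y0)<.025)&(q[:,0]>.46)&(q[:,0]<.535)&(q[:,2]>.078)&(q[:,2]<.1); k=q[m]; b=np.polyfit(k[:,0],k[:,1],1); print(n,y0,m.sum(),"yaw",np.degrees(np.arctan(b[0])).round(2),"y at .54",np.polyval(b,.54).round(4))
    m=(q[:,2]>.102)&(q[:,2]<.13)&(q[:,1]<-.2)&(q[:,1]>-.40)&(q[:,0]>.54)&(q[:,0]<.63); k=q[m]; b=np.polyfit(k[:,1],k[:,0],1); print("board yaw",np.degrees(np.arctan(-b[0])).round(2),"x at y=-.35",np.polyval(b,-.35).round(4),"y range",k[:,1].min(),k[:,1].max(),"zmax",np.percentile(k[:,2],95))
    m=(abs(q[:,1]+.35)<.03)&(q[:,0]>.52)&(q[:,0]<.565)&(q[:,2]>.06)&(q[:,2]<.1); k=q[m]; print("clip",m.sum(),np.percentile(k,[3,50,97],axis=0).round(4).tolist())
s,t=load("side",4),load("top",4)
print(proj(s,[[.5437,-.3502,.085]]),proj(t,[[.5437,-.3502,.085]]))
E
python3 d.py .5 -.345 .185 175.3
```

```text
top -0.228 250 yaw -4.51 y at .54 -0.2296
top -0.288 243 yaw -4.69 y at .54 -0.29
board yaw -4.59 x at y=-.35 0.5848 y range -0.384365994615941 -0.20252015254898412 zmax 0.11243899366762232
clip 78 [[0.5368, -0.3642, 0.0612], [0.5444, -0.3524, 0.0823], [0.5531, -0.3385, 0.0909]]
side -0.228 197 yaw -4.63 y at .54 -0.2356
side -0.288 208 yaw -4.99 y at .54 -0.2961
board yaw -4.65 x at y=-.35 0.5841 y range -0.3895872025748152 -0.20188802104854667 zmax 0.11339398821140499
clip 115 [[0.5349, -0.3653, 0.0613], [0.5437, -0.3589, 0.0787], [0.551, -0.3388, 0.0927]]
[[306.87123629 298.24567624]] [[396.29359672 252.42782687]]
dp [-22.69  13.32   0.41] twist -84.5 t 12.575
```

```bash
python3 -m jog '[{"dp":[-5,1,0],"twist":-10,"fingers":0},{"dp":[-9,4,0],"twist":-20,"fingers":0},{"dp":[-13,7,0],"twist":-30,"fingers":0},{"dp":[-17,10,0],"twist":-40,"fingers":0},{"dp":[-20,13,0],"twist":-50,"fingers":0},{"dp":[-23,14.7,0],"twist":-60,"fingers":0},{"dp":[-23,14.7,0],"twist":-70,"fingers":0},{"dp":[-23,14.7,0],"twist":-80,"fingers":0}]'; python3 -m jog '[{"dp":[0,0,0],"twist":-4.5,"fingers":0},{"dp":[0,0,0],"twist":-4.5,"fingers":0},{"dp":[0,0,0],"twist":-4.5,"fingers":0}]'; python3 d.py .5143 -.3486 .115 175.35
```

```text
time_s: 13.58
tool_pos: [0.511, -0.3467, 0.1816]
tool_rot: [179.9, -0.2, 171.1]
force: [0.5, 1.5, -0.7]
grip_width: 0.0238
grasp_force: 54.9
time_s: 13.95
tool_pos: [0.5113, -0.3468, 0.1833]
tool_rot: [180.0, -0.1, 175.2]
force: [-0.0, -0.4, -1.2]
grip_width: 0.0235
grasp_force: 54.9
dp [-0.33 -0.16  6.83] twist -0.2 t 13.95
```

```bash
python3 -m jog '[{"dp":[-0.3,-0.15,2.5],"twist":-0.2,"fingers":0},{"dp":[-0.3,-0.15,5],"twist":-0.2,"fingers":0},{"dp":[-0.3,-0.15,7],"twist":-0.2,"fingers":0},{"dp":[-0.3,-0.15,7],"twist":-0.2,"fingers":0},{"dp":[-0.3,-0.15,7],"twist":-0.2,"fingers":0}]'; python3 d.py .5143 -.3486 .0675 175.35
python3 - <<'E'
from cell import env
from h import *
c=env.read_camera("side"); np.savez("side5.npz",**c); t=env.read_camera("top"); np.savez("top5.npz",**t)
cv2.imwrite("pics/a5.png",np.hstack([crop(c,250,225,100,130,4),crop(t,330,205,100,130,4)]))
o=env.get_obs()["tool_pos"]
# predicted muddler waist
w=o+np.array([.0292,-.0024,.0075]); 
for n,z in(("waist",0),): print("waist",w.round(4),"side",proj(c,w).round(1),"top",proj(t,w).round(1))
for n,p in(("seat",[.5435,-.351,.075]),("knobend",w+[.0269,-.0022,0])): print(n,proj(c,p).round(1),proj(t,p).round(1))
E
```

```text
time_s: 14.58
tool_pos: [0.5151, -0.3491, 0.1151]
tool_rot: [-180.0, 0.1, 175.4]
force: [-0.1, -0.6, -0.7]
grip_width: 0.0237
grasp_force: 54.9
dp [0.09 0.05 4.76] twist 0.1 t 14.575
waist [ 0.5446 -0.3516  0.1231] side [[306.8 288.2]] top [[399.2 249.7]]
seat [[306.9 301.2]] [[396.  253.1]]
knobend [[318.1 289.2]] [[399.9 239. ]]
```

View pics/a5.png

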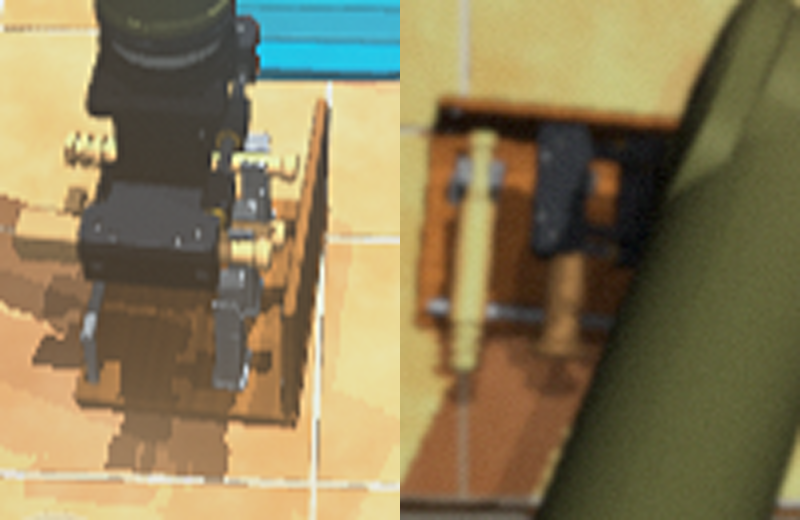

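```bash
python3 - <<'E'
from h import *
c=load("side",5); w=np.array([.5446,-.3516,.1231]); a=np.array([.9967,-.081,0])
im=crop(c,245,250,90,75,8)
for x in(.027,.017,-.017,-.127):
    for r in(.012 if x<-.01 else .01,):
        p=(proj(c,w+a*x)[0]-[245,250]+.5)*8; cv2.circle(im,tuple(int(v) for v in p),3,(0,0,255),-1)
for x in (.022,.038):
    p=(proj(c,[.5435+x-.03,-.351,.082])[0]-[245,250]+.5)*8; cv2.circle(im,tuple(int(v) for v in p),3,(255,0,0),-1)
cv2.imwrite("pics/a6.png",im)
E
```

```text
(no output)
```

View pics/a6.png

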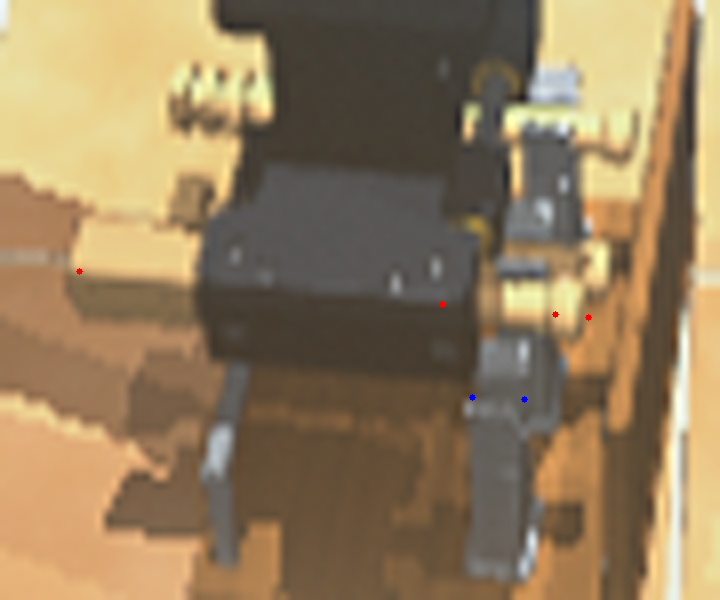

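The muddler's tail and knob match the predicted red dots, but the clip jaws seem to sit slightly right of my blue dots. I'll check the clip's x position with depth.

```bash
python3 - <<'E'
from h import *
for n,i in(("side",0),("side",5),("top",0)):
    q=cloud(load(n,i)).reshape(-1,3)
    m=(abs(q[:,1]+.352)<.025)&(q[:,0]>.52)&(q[:,0]<.572)&(q[:,2]>.078)&(q[:,2]<.1); k=q[m]
    for a in(-.37,-.363,-.356,-.349,-.342,-.335):
        j=k[abs(k[:,1]-a)<.0035]
        if len(j): print(n,i,a,len(j),"x",np.sort(j[:,0])[[0,1 if len(j)>1 else 0,-1]].round(4),"z",j[:,2].min().round(3),j[:,2].max().round(3))
R=np.load("poses.npz")["R"]
t=load("top"); im=crop(t,330,225,80,75,8); s=load("side"); im2=crop(s,285,275,50,60,10)
sc,ax,ay=np.array([.5435,-.351,0]),np.array([.9967,-.081,0]),np.array([.081,.9967,0])
for sx in(-.008,.008):
  for sy in(-.014,.014):
    p=sc+ax*sx+ay*sy+[0,0,.09]
    for I,c,u,v,k in((im,t,330,225,8),(im2,s,285,275,10)): cv2.circle(I,tuple(int(w) for w in (proj(c,p)[0]-[u,v]+.5)*k),2,(0,0,255),-1)
out=np.zeros((600,800,3),np.uint8); out[:,:500]=im2[:600,:500]; out[:,500:]=cv2.resize(im[:,440:640],(300,900))[100:700]
cv2.imwrite("pics/a7.png",out)
E
```

```text
side 0 -0.37 1 x [0.5404 0.5404 0.5404] z 0.094 0.094
side 0 -0.363 22 x [0.5349 0.535  0.5498] z 0.078 0.09
side 0 -0.356 2 x [0.5468 0.5494 0.5494] z 0.083 0.086
side 0 -0.349 4 x [0.5365 0.5438 0.5462] z 0.081 0.085
side 0 -0.342 32 x [0.5362 0.5385 0.551 ] z 0.078 0.094
side 0 -0.335 2 x [0.5434 0.5482 0.5482] z 0.084 0.09
side 5 -0.363 19 x [0.5351 0.5352 0.5499] z 0.079 0.092
side 5 -0.356 3 x [0.5395 0.5444 0.5492] z 0.08 0.083
side 5 -0.349 6 x [0.5389 0.5413 0.551 ] z 0.081 0.089
side 5 -0.342 23 x [0.5364 0.5384 0.551 ] z 0.079 0.091
side 5 -0.335 6 x [0.5385 0.5408 0.5507] z 0.086 0.091
top 0 -0.363 16 x [0.5365 0.5368 0.552 ] z 0.083 0.095
top 0 -0.356 8 x [0.537  0.5373 0.5506] z 0.082 0.09
top 0 -0.342 15 x [0.5378 0.5395 0.5533] z 0.08 0.09
top 0 -0.335 3 x [0.5386 0.5436 0.5463] z 0.091 0.092
```

View pics/a7.png

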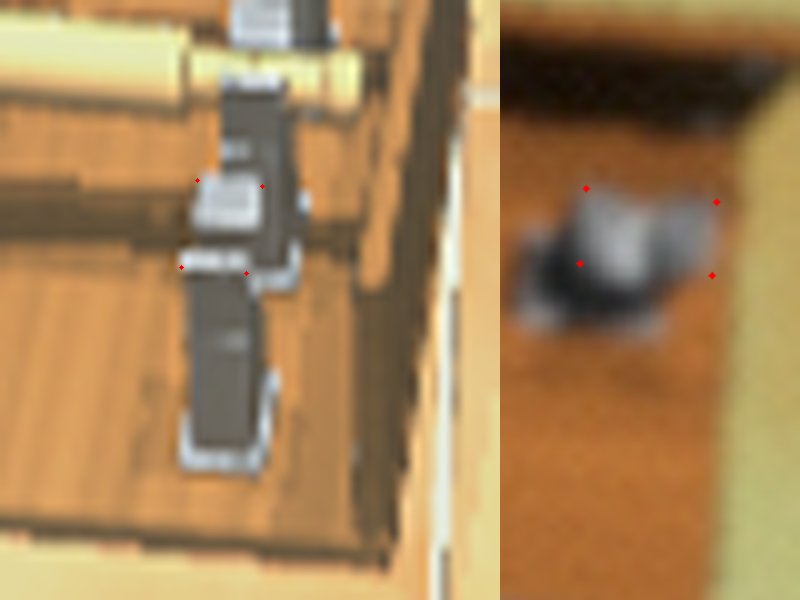

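The predicted jaw corners line up with the clip in both views; what looked like extra width was the tamper's post behind. I'm lowering to just above the lips.

```bash
python3 -m jog '[{"dp":[0.1,0.05,1],"twist":0,"fingers":0},{"dp":[0.1,0.05,2],"twist":0,"fingers":0},{"dp":[0.1,0.05,2.8],"twist":0,"fingers":0},{"dp":[0.1,0.05,3.1],"twist":0,"fingers":0},{"dp":[0.1,0.05,3.1],"twist":0,"fingers":0}]' 60; python3 -m jog '[{"dp":[0,0,0.15],"twist":0,"fingers":0},{"dp":[0,0,0.3],"twist":0,"fingers":0},{"dp":[0,0,0.45],"twist":0,"fingers":0},{"dp":[0,0,0.6],"twist":0,"fingers":0},{"dp":[0,0,0.6],"twist":0,"fingers":0}]'; python3 d.py .5143 -.3486 .0675 175.35
```

```text
time_s: 15.3
tool_pos: [0.5135, -0.3482, 0.0829]
tool_rot: [180.0, -0.0, 175.5]
force: [0.8, 0.6, -1.0]
grip_width: 0.0235
grasp_force: 59.9
time_s: 15.92
tool_pos: [0.5142, -0.3493, 0.0799]
tool_rot: [-179.9, 0.1, 175.4]
force: [-3.7, 1.5, 10.8]
grip_width: 0.0238
grasp_force: 59.9
dp [-0.01  0.07  1.24] twist 0.1 t 15.925
```

```bash
python3 -m jog '[{"dp":[0,0,0.1],"twist":0,"fingers":0},{"dp":[0,0,0.2],"twist":0,"fingers":0},{"dp":[0,0,0.3],"twist":0,"fingers":0},{"dp":[0,0,0.4],"twist":0,"fingers":0}]'; python3 -m jog '[{"dp":[0,0,0.1],"twist":0,"fingers":0},{"dp":[0,0,0.2],"twist":0,"fingers":0},{"dp":[0,0,0.3],"twist":0,"fingers":0},{"dp":[0,0,0.3],"twist":0,"fingers":0}]'
```

```text
time_s: 16.42
tool_pos: [0.5155, -0.3497, 0.0773]
tool_rot: [-179.8, 0.3, 175.4]
force: [-2.8, 1.7, 14.3]
grip_width: 0.0236
grasp_force: 59.9
time_s: 16.92
tool_pos: [0.5155, -0.3491, 0.0718]
tool_rot: [-179.9, 0.3, 175.5]
force: [3.9, -1.6, 1.2]
grip_width: 0.0238
grasp_force: 59.9
```

It has snapped through, with the force dropping from 14 N to about 1 N. Now I'll seat it.

```bash
python3 -m jog '[{"dp":[0,0,0.1],"twist":0,"fingers":0},{"dp":[0,0,0.2],"twist":0,"fingers":0},{"dp":[0,0,0.3],"twist":0,"fingers":0},{"dp":[0,0,0.3],"twist":0,"fingers":0}]'; python3 -m jog '[{"dp":[0,0,0.1],"twist":0,"fingers":0},{"dp":[0,0,0.2],"twist":0,"fingers":0},{"dp":[0,0,0.2],"twist":0,"fingers":0}]'
```

```text
time_s: 17.42
tool_pos: [0.5125, -0.3485, 0.0675]
tool_rot: [-180.0, -0.1, 175.4]
force: [-1.1, -0.9, 6.2]
grip_width: 0.0237
grasp_force: 59.9
time_s: 17.8
tool_pos: [0.5125, -0.3485, 0.0674]
tool_rot: [-180.0, -0.1, 175.4]
force: [-6.5, 2.0, 16.2]
grip_width: 0.0235
grasp_force: 60.0
```

```bash
python3 -m jog '[{"dp":[0,0,-0.2],"twist":0,"fingers":0},{"dp":[0,0,-0.3],"twist":0,"fingers":0.2},{"dp":[0,0,-0.3],"twist":0,"fingers":0.4},{"dp":[0,0,-0.3],"twist":0,"fingers":0.4},{"dp":[0,0,-0.3],"twist":0,"fingers":0.4},{"dp":[0,0,-2],"twist":0,"fingers":0.4}]' 3; python3 -m jog '[{"dp":[0,0,-5],"twist":0,"fingers":0.4},{"dp":[0,0,-11],"twist":0,"fingers":0.4},{"dp":[0,0,-15],"twist":0,"fingers":0.4},{"dp":[5,5,-15],"twist":10,"fingers":0.4},{"dp":[10,10,-15],"twist":20,"fingers":0.4},{"dp":[14,15,-15],"twist":30,"fingers":0.4},{"dp":[18,20,-15],"twist":40,"fingers":0.4},{"dp":[18,25,-15],"twist":40,"fingers":0.4}]'
python3 - <<'E'
from cell import env
from h import *
c=env.read_camera("side"); np.savez("side6.npz",**c); t=env.read_camera("top"); np.savez("top6.npz",**t)
cv2.imwrite("pics/a8.png",np.hstack([crop(c,250,240,100,140,4),crop(t,330,210,100,140,4)]))
q=np.vstack([cloud(x).reshape(-1,3) for x in(c,t)])
for lo,hi in((.535,.551),(.50,.52),(.46,.48),(.43,.45)):
    for y0 in(-.35,-.29,-.23):
        k=q[(q[:,0]>lo)&(q[:,0]<hi)&(abs(q[:,1]-y0)<.02)&(q[:,2]>.06)&(q[:,2]<.13)]; print(lo,y0,len(k),np.percentile(k[:,2],[50,90]).round(4) if len(k) else"")
E
```

```text
time_s: 18.55
tool_pos: [0.5126, -0.3474, 0.0844]
tool_rot: [179.9, -0.2, 175.5]
force: [1.0, 0.3, -1.0]
grip_width: 0.035
grasp_force: 0.0
time_s: 19.55
tool_pos: [0.3565, -0.1194, 0.2376]
tool_rot: [-179.8, 0.4, 135.0]
force: [-0.3, -0.2, 1.1]
grip_width: 0.0346
grasp_force: 0.0
0.535 -0.35 185 [0.0823 0.0888]
0.535 -0.29 143 [0.081  0.0882]
0.535 -0.23 112 [0.0806 0.0864]
0.5 -0.35 188 [0.0852 0.0889]
0.5 -0.29 150 [0.0836 0.0884]
0.5 -0.23 143 [0.0839 0.088 ]
0.46 -0.35 191 [0.0851 0.0887]
0.46 -0.29 179 [0.0819 0.087 ]
0.46 -0.23 174 [0.0827 0.0878]
0.43 -0.35 175 [0.0857 0.0889]
0.43 -0.29 143 [0.0877 0.0937]
0.43 -0.23 120 [0.0815 0.0871]
```

View pics/a8.png

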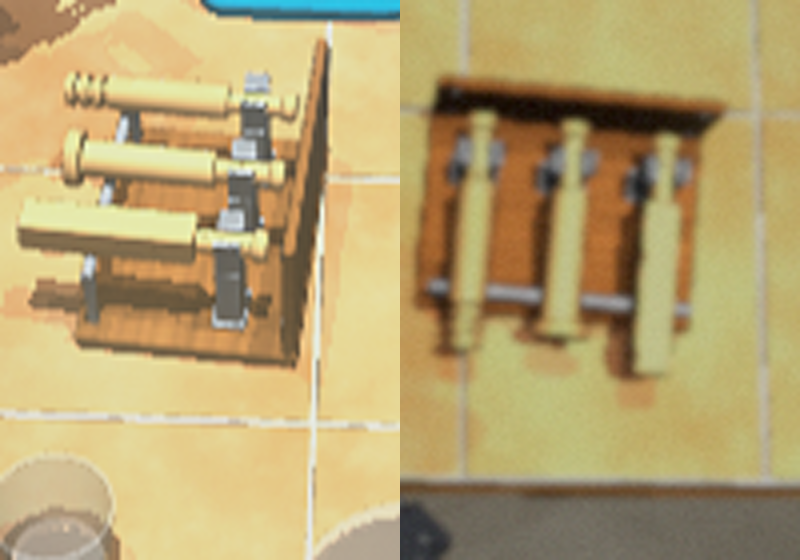

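The muddler is clipped and level at the same height as its neighbours. I'll check its offset along the clip before handing in.

```bash
python3 - <<'E'
from h import *
sc,ax,ay=np.array([.5435,-.351,.075]),np.array([.9967,-.081,0]),np.array([.081,.9967,0])
for n in("side","top"):
    q=cloud(load(n,6)).reshape(-1,3); q=q[np.isfinite(q).all(1)]
    for nm,o in(("a",0),("c",.06),("b",.12)):
        d=q-sc-ay*o; x,y,z=d@ax,d@ay,d[:,2]
        m=(z>-.005)&(z<.016)&(abs(y)<.014)&(abs(x)<.15)
        print(n,nm,"knob end",np.sort(x[m&(x<.034)])[-4:].round(4),"tail",np.sort(x[m])[:3].round(4),"y mean shaft",y[m&(x<-.03)&(x>-.1)].mean().round(4),y[m&(x>.005)&(x<.03)].mean().round(4), "step", x[m&(z>.008)&(abs(abs(y)-.0095)<.002)&(x<-.01)].max().round(4))
E
```

```text
side a knob end [0.023  0.0231 0.0234 0.0235] tail [-0.1298 -0.1296 -0.1294] y mean shaft -0.0038 -0.0036 step -0.0202
side c knob end [0.0266 0.0267 0.0269 0.0269] tail [-0.1108 -0.1106 -0.1105] y mean shaft -0.0061 -0.0032 step -0.017
side b knob end [0.0261 0.0262 0.0263 0.0272] tail [-0.1249 -0.1242 -0.1232] y mean shaft -0.0062 -0.0036 step -0.0178
top a knob end [0.0243 0.0246 0.0251 0.0255] tail [-0.1281 -0.1281 -0.1281] y mean shaft 0.0025 0.0007 step -0.0206
top c knob end [0.027  0.0271 0.0274 0.028 ] tail [-0.1105 -0.1103 -0.1102] y mean shaft 0.001 0.0003 step -0.0208
top b knob end [0.0266 0.0268 0.0276 0.0283] tail [-0.1225 -0.1225 -0.1223] y mean shaft 0.0006 0.0001 step -0.0212
```

The muddler sits only about 2–3 mm back along x from the seat, well inside the limit. It is aligned and level, and the other tools haven't moved.

```bash
python3 -c "
from cell import env
print(env.sign_off())"
```

```text
the job is handed in; nothing more can be done
None
```

The muddler was drawn from its holder, laid flat on the worktop and let go, then snapped fully home in the empty clip, lying level on the front bar about 2–3 mm back from the seat centre; the arm is clear and the job is handed in at about 20 s.

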